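# Start the hanging eye in the display plane

### The job

The wooden toy plane is to hang from the shop ceiling. Take the steel screw eye from the wooden block, stand it upright with its tip in the hole on top of the plane, then press it down firmly while turning it clockwise until it bites and has cut its first half turn of thread or a little more; do not press so hard that the wood splits. Leave it standing upright in the thread, let go, and leave the jar, the toy car and the toy box where they are.

Things in the scene. Friction and masses are not known exactly. Their poses are not given: they have to be found in the camera images.
- eye_ring (a point): centre of the ring of a steel screw eye, 72 mm long, 70 g, that starts standing upright in the wooden block. The ring, 40 mm across outside, of 8 mm round wire, stands in the eye's own x-z plane: close the fingers along its y axis, across 8 mm (a half turn about z is the same grip). z runs up the shank's axis. The ring centre lies 52 mm above the tip.
- eye_tip (a point): lower end of the eye's shank, on its axis; same axes as eye_ring. The shank is 10 mm thick with a coarse wood thread of 5 mm pitch, right-handed (clockwise seen from above drives it in), its end tapered. A thread just started does not yet hold against a pull: open the fingers well clear before lifting. Let go, it rises 1 to 2 mm and may lean up to 7 degrees in the bore.
- hole (a point): centre of the mouth of the hole on the flat top of the toy plane, 112 to 124 mm above the bench (the packing board under the cradle differs); z up, x to the tail, y along the wing. Bore 11 mm wide, 14 mm deep, rim eased by 1.5 mm. Nothing within 57 mm rises above the mouth; pilot's head (85 mm behind) and fin (120 to 160 mm) rise 30 and 52 mm above it.
- bore_floor (a point): middle of the bore's floor, 14 mm under the mouth, as drilled. There the tip stands on wood that takes a thread only while pressed and turned clockwise together: under about 10 N it only spins. Pressed with about 16 N it yields 1 mm, bites within a quarter turn and sinks 5 mm a turn; follow it down. Over 40 N between eye and plane (press and side loads) the wood splits.
- plane: wooden toy plane (red body 50 mm wide, yellow wing of 300 mm span well below the top, blue fin) held fast in a plywood cradle on a packing board, all fixed; origin under the hole, 112 mm below its mouth, axes as the hole's.
- block: wooden fixings block, 80 x 60 x 30 mm (x, y, z), fixed on the bench, origin under its centre. The eye stands in its middle hole, 12 mm wide and 14 mm deep, so the tip starts 16 mm and the ring centre 68 mm above the bench, at any yaw.
- screw_jar: glass jar with an orange lid, 60 mm across, 80 mm tall, loose; origin under its centre. Not to be moved.
- toy_car: blue wooden toy car, 100 x 54 x 60 mm, loose; origin under its centre. Not to be moved.
- toy_box: toy carton, 70 x 110 x 90 mm, green and white, loose; origin under its centre. Not to be moved.

How it is judged (in metres and radians):
On the way, in this order (a step that is already met when the one before it is completed fails the run):
1. the eye stands in the hole of the plane, its tip at least 12 mm inside (z of eye_tip in the frame of hole below -0.012 m and horizontal distance between eye_tip and hole below 0.003 m), for 0.1 s.
2. pressed and turned together, the eye has bitten and cut thread: its tip is 17.2 mm or more below the mouth of the hole (pressing alone stops short of this) (z of eye_tip in the frame of hole below -0.0172 m and horizontal distance between eye_tip and hole below 0.003 m), for 0.2 s.
At the end, for the whole second after the job is handed in: The eye stands in the hole of the plane, upright within 9 degrees, its tip, let go and at rest, 16.2 mm or more below the mouth (the bore is 14 mm deep; half a turn of thread brings the tip to about 16.8 mm at rest), within 3 mm of the hole's centre, fingers off (z of eye_tip in the frame of hole below -0.0162 m and horizontal distance between eye_tip and hole below 0.003 m and angle between eye_ring's own z axis and vertical below 0.16 rad and contact force between the fingers and anything else below 0.1 N); the robot touches nothing.
It fails at once if the wood is split: more than 40 N between eye and plane (contact force between eye and plane above 40 N).
It fails at once if a bystander is moved by more than 20 mm (distance of any of screw_jar, toy_car, toy_box from where it was at the start of the episode above 0.02 m).
It also fails if it takes over 72 s, if anything falls off the work surface, if the arm or the gripper's body presses on something with over 40 N, if the wrist force passes 120 N, or if a joint passes its speed limit or range.

### The arm

A 7-joint arm with a two-finger parallel gripper is mounted at the origin on the work surface. World frame = base frame: x ahead of the robot, y to its left, z up, the work surface at z = 0. Lengths are in mm, angles in degrees, forces in N, time in s.
With the tool pointing down it reaches from about 425 to 975 mm from the base axis. Payload 16.7 kg.
Tool frame: the origin (TCP) lies at the very end of the fingers, on their centre line; the grasp point (between the pads) lies grasp_offset behind it (grasp_offset is the distance from the TCP to the grasp point, in mm); z points along the fingers, y is the line along which they close (so a half turn about z gives the same grasp; the last joint's range is limited). The gripper opens to 85 mm and grips with 20 to 120 N. Pads are 22 mm wide; open, the fingers measure 114 mm over their backs; the gripper's body (76 mm by 85 mm) begins 54 mm behind the grasp point. The pads swing forward as they close: fully open they stand 13 mm farther back than shut.
Start: joints at [63.398, 24.414, 4.234, 92.017, -1.954, 63.644, -3.845], TCP at [208.966, -641.802, 231.302] pointing down, gripper open.
Joint ranges: [-163.25, 163.25], [-28.42, 122.38], [-70.27, 78.77], [12.13, 141.07], [-58.53, 238.53], [9.26, 117.41], [-156.51, 156.51]. Speed limits (degrees/s): [108.29, 108.29, 136.94, 136.94, 172.46, 172.46, 172.46].

### API

Orientations are given as a 3x3 rotation matrix whose columns are the frame's x, y, z axes.
In Python, from cell import * gives the robot as it stands.
- The arm moves only by the tool move_arm, never from a script. Its argument "targets" is a list of rows, each an object of numbers: "tx", "ty", "tz": the shift along the tool's x, y, z in cm; "roll": the turn about the tool's z in rad. A call has 1 to 8 rows; each row is the pose to reach, as a shift and turn from the pose commanded when the call began, along the tool's axes at that moment; what a row does not reach only later rows make up. A row lasts 1/10 s, in which the tool goes at most 50 mm and 8.59 degrees, less where a joint would pass 70% of its speed; a pose out of reach is approached as far as the arm can. A call with a gripper value outside its range is refused whole. "grip" is the closure, from -1 (fully open) to 1 (shut), so that 0 is half open, set as the call begins (left out, the last holds). The fingers move at their own pace and stop on an object; "grip_force" is the grip in N (left out, the last holds). Time passes only in rows, so rows that repeat a pose let the fingers close. It gives the time, the measured TCP pose, the force, the opening and the grip force at its end, in the units of the state.
- get_obs(): the state, without advancing time (a new reading comes with each control period).
- capture(name): name is "side" or "top" or "wrist"; returns the picture (400x640x3 uint8, blue, green, red); there is no depth.
- camera_params(name): a dict with "fx", "fy", "cx", "cy" (pixels), "view" (4x4, takes a point from world to camera coordinates). Camera axes: x right, y up, looking along -z (the intrinsics and any distortion apply to the point x, -y, -z); pixel columns grow to the right and rows downward; lengths in mm; the calibration is good to about 2 mm. A picture is of the moment at which its call begins: read the wrist's pose just before it. camera_params takes no time and is no camera call; for the wrist camera it gives the pose at the moment of the call.
- hand_in(): hands the job in; it is judged then, once.
Trained networks look in the newest picture that a camera, given by its name, has taken for a name from the list of things; names that differ only in an ending like _2 or _b are one class to them, and where a whole thing is asked for, a point or a joint stands for the part that bears it (a point fixed in the world has none). Each returns a list of dicts, best first, with "conf" (0 to 1); they miss things now and then, are a little off and sometimes report something else, mostly with a low value. They report only what shows in the picture. A call takes as long as a camera call.
- look_for(camera, thing): "at" ([column, row] in pixels, amid what is visible of it).
- masks_of(camera, thing): "mask" (400x640 bool, what is visible of it) and "at" ([column, row] in pixels, amid what is visible of it).
- pinpoint(camera, thing): "at" ([column, row] in pixels: a listed point, or the origin of a listed thing).
The state is a dict: "clock": time; "q": joint angles; "qvel": joint speeds; "joint_efforts": joint torques, N m; "tcp_pos": TCP position; "ee_rot": TCP orientation; "contact_force": force on the tool from outside, world axes, zero at the start; "wrist_torque": the same for the moment, N m; "gripper_width": finger opening in mm; "finger_force": force on a finger pad.
Only numpy, scipy, OpenCV 4.12 (cv2) and the standard library are available. Lean on these libraries where they do the work, as an engineer would, in place of code of your own. Each camera call takes 0.05 s, during which the arm holds its last target. There are 200 camera calls.

## Working session

There is one attempt and no reset: what is moved stays moved. The work goes in short steps, Python scripts to look and compute and a tool call to move; the robot and the scene stay as the last step left them, time stands still between calls to the robot, and variables do not carry over. Pictures are saved under pics/ and viewed, at most 10 in all, crops included, and the job is handed in when it is done.

Besides the shell and the picture viewer there is one more tool, called after "Call:" by a JSON object that holds its "api" and its "payload". move_arm: Moves the arm, as the interface text tells. Its arguments: {"type":"object","properties":{"targets":{"type":"array"},"grip":{"type":"number"},"grip_force":{"type":"number"}},"required":["targets"]}

```bash
mkdir -p pics; ls; cat > h.py <<'E'
from cell import *
import numpy as np, cv2
def ray(cam,px,P=None):
    P=P or camera_params(cam); V=np.array(P["view"]); 
    K=np.array([[P["fx"],0,P["cx"]],[0,P["fy"],P["cy"]],[0,0,1]],float)
    d=P.get("dist",P.get("distortion"))
    u=cv2.undistortPoints(np.array([[px]],float),K,None if d is None else np.array(d,float))[0,0]
    R=V[:3,:3]; o=-R.T@V[:3,3]; v=R.T@np.array([u[0],-u[1],-1]); return o,v/np.linalg.norm(v)
def onz(cam,px,z,P=None):
    o,v=ray(cam,px,P); return o+v*(z-o[2])/v[2]
def tri(rs):
    A=sum(np.eye(3)-np.outer(v,v) for o,v in rs); b=sum((np.eye(3)-np.outer(v,v))@o for o,v in rs); return np.linalg.solve(A,b)
E
python3 - <<'E'
from h import *
np.set_printoptions(precision=1,suppress=True)
print(get_obs()); print(grasp_offset); print(camera_params("top"))
for c in ("side","top"):
    cv2.imwrite(f"pics/{c}0.png",capture(c))
    for t in ("eye_ring","eye_tip","hole","plane","block","screw_jar","toy_car","toy_box"):
        print(c,t,[(np.round(r["at"],1),round(r["conf"],2)) for r in pinpoint(c,t)[:3]])
E
```

```text
pics
{'clock': 0.0, 'q': array([63.4, 24.4,  4.2, 92.1, -2. , 63.6, -3.8]), 'qvel': array([-0. ,  0. , -0. , -0. , -0.1,  0. , -0. ]), 'joint_efforts': array([ -0. , -95. ,   3.8, -46.4,   0. ,   0. ,  -0. ]), 'tcp_pos': array([ 208.9, -641.4,  230.6]), 'ee_rot': array([[ 1. ,  0.3, -0. ],
       [ 0.3, -1. ,  0. ],
       [-0. , -0. , -1. ]]), 'contact_force': array([ 0.6,  0.5, -0.2]), 'wrist_torque': array([0. , 0. , 0.1]), 'finger_force': 0.0, 'gripper_width': 85.53748251240508}
18.700000000000003
{'fx': 371.400836262884, 'fy': 371.400836262884, 'cx': 317.923062519527, 'cy': 189.90384789440802, 'view': array([[   0. ,   -1. ,   -0. ,  -92.1],
       [   1. ,    0. ,    0.1, -603.6],
       [  -0.1,   -0. ,    1. , -997.2],
       [   0. ,    0. ,    0. ,    1. ]])}
side eye_ring [(array([297.3, 268.5]), 0.6)]
side eye_tip []
side hole [(array([354.1, 182.6]), 0.84)]
side plane [(array([352.3, 214.2]), 0.73)]
side block [(array([304.2, 290.2]), 0.88)]
side screw_jar [(array([234.4, 262.2]), 0.8)]
side toy_car [(array([404.6, 178.9]), 0.7)]
side toy_box [(array([210.8, 301.6]), 0.7), (array([297.8, 268.5]), 0.68), (array([301.2, 290.5]), 0.59)]
top eye_ring [(array([220.1, 217.3]), 0.5)]
top eye_tip [(array([226.8, 218.4]), 0.61)]
top hole [(array([360.6, 222.6]), 0.76)]
top plane [(array([352.2, 224.9]), 0.91), (array([243.9, 144.8]), 0.49)]
top block [(array([224.5, 217.9]), 0.58)]
top screw_jar [(array([240.6, 147.6]), 0.67)]
top toy_car [(array([457.1, 256.3]), 0.67)]
top toy_box [(array([456.7, 257.6]), 0.65), (array([220.6, 218.2]), 0.61), (array([193.6, 157.7]), 0.59)]
```

```bash
python3 - <<'E'
from h import *
np.set_printoptions(precision=1,suppress=True)
print("ring",onz("top",[220.1,217.3],68),tri([ray("top",[220.1,217.3]),ray("side",[297.3,268.5])]))
print("tip",onz("top",[226.8,218.4],16), "block",onz("top",[224.5,217.9],0))
print("hole",onz("top",[360.6,222.6],118),tri([ray("top",[360.6,222.6]),ray("side",[354.1,182.6])]))
print("jar",onz("top",[240.6,147.6],0),"car",onz("top",[457.1,256.3],0),"box",onz("top",[193.6,157.7],0))
for t in ("eye_ring","hole"):
  for c in ("top","side"): print(t,c,[(np.round(r["at"],1),round(r["conf"],2)) for r in pinpoint(c,t)[:3]])
a=cv2.imread("pics/top0.png")[100:320,130:530]; b=cv2.imread("pics/side0.png")[130:350,150:550]
cv2.imwrite("pics/both.png",cv2.resize(np.vstack([a,b]),None,fx=1.35,fy=1.35,interpolation=cv2.INTER_CUBIC))
E
```

```text
ring [520.7 185.5  68. ] [523.5 186.2  69.6]
tip [521.2 180.1  16. ] block [523.4 190.8   0. ]
hole [ 513.2 -188.7  118. ] [ 514.4 -188.6  116.1]
jar [732.6 155.7   0. ] car [ 431.2 -476.7    0. ] box [698.6 292.9   0. ]
eye_ring top [(array([220.1, 217.3]), 0.5)]
eye_ring side [(array([297.3, 268.5]), 0.6)]
hole top [(array([360.6, 222.6]), 0.76)]
hole side [(array([354.1, 182.6]), 0.84)]
```

View pics/both.png

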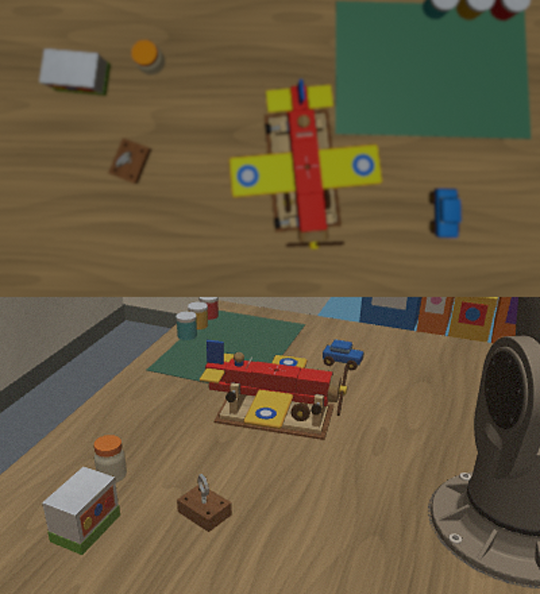

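The top view shows the block with the eye at about (222,217) and the hole at about (358,224), and both agree with the networks. The side view agrees too. Next I work out the wrist camera geometry and the first shift.

```bash
cat >> h.py <<'E'
def shift(p,R=None,p0=None):
    "cm shift in the tool axes to bring the TCP to world p"
    o=get_obs(); return np.array(o["ee_rot"]).T@(np.array(p)-o["tcp_pos"])/10
def say():
    o=get_obs(); print("t",round(o["clock"],2),"tcp",o["tcp_pos"],"yaw x",np.degrees(np.arctan2(o["ee_rot"][1,0],o["ee_rot"][0,0])),"q",o["q"],"F",o["contact_force"],"w",o["gripper_width"],"ff",o["finger_force"])
np.set_printoptions(precision=2,suppress=True)
E
python3 - <<'E'
from h import *
say(); o=get_obs(); P=camera_params("wrist"); V=np.array(P["view"]); R=V[:3,:3]; c=-R.T@V[:3,3]
E=o["ee_rot"]; print("cam in tool",E.T@(c-o["tcp_pos"]),"look",E.T@(-R[2]),"right",E.T@R[0],P["fx"],P["cx"],P["cy"])
print(shift([470,-330,260]), shift([455,-190,260]), shift([520,100,240]))
E
```

```text
t 1.1 tcp [ 208.95 -641.82  231.3 ] yaw x 18.031409895075605 q [63.4  24.41  4.23 92.02 -1.95 63.65 -3.84] F [ 0.1  -0.28  0.26] w 85.05697038184857 ff 0.0
cam in tool [  69.41   -0.32 -142.82] look [-0.27  0.    0.96] right [ 0.  1. -0.] 328.12720912129436 323.1392492765719 198.89983002719967
[ 34.47 -21.57  -2.87] [ 37.38 -35.35  -2.87] [ 52.54 -60.91  -0.86]
```

```bash
python3 - <<'E'
from h import *
print(shift([513,-188,245]))
E
```

```text
[ 42.96 -33.74  -1.37]
```

Call:
{"api": "move_arm", "payload": {"targets": [{"tx":43,"ty":-33.7,"tz":-1.4},{"tx":43,"ty":-33.7,"tz":-1.4},{"tx":43,"ty":-33.7,"tz":-1.4},{"tx":43,"ty":-33.7,"tz":-1.4},{"tx":43,"ty":-33.7,"tz":-1.4},{"tx":43,"ty":-33.7,"tz":-1.4},{"tx":43,"ty":-33.7,"tz":-1.4},{"tx":43,"ty":-33.7,"tz":-1.4}]}}

```text
schema error: expected keys tx, ty, tz, roll
```

```bash
python3 - <<'E'
from h import *
say(); print(shift([513,-188,245]))
E
```

```text
t 1.1 tcp [ 208.95 -641.82  231.3 ] yaw x 18.031409895075605 q [63.4  24.41  4.23 92.02 -1.95 63.65 -3.84] F [ 0.1  -0.28  0.26] w 85.05697038184857 ff 0.0
[ 42.96 -33.74  -1.37]
```

Call:
{"api": "move_arm", "payload": {"targets": [{"tx":43,"ty":-33.7,"tz":-1.4,"roll":0},{"tx":43,"ty":-33.7,"tz":-1.4,"roll":0},{"tx":43,"ty":-33.7,"tz":-1.4,"roll":0},{"tx":43,"ty":-33.7,"tz":-1.4,"roll":0},{"tx":43,"ty":-33.7,"tz":-1.4,"roll":0},{"tx":43,"ty":-33.7,"tz":-1.4,"roll":0},{"tx":43,"ty":-33.7,"tz":-1.4,"roll":0},{"tx":43,"ty":-33.7,"tz":-1.4,"roll":0}]}}

```text
clock: 1.9
tcp_pos: [432.7, -308.1, 242.0]
ee_rot: [[0.951, 0.309, 0.001], [0.309, -0.951, -0.0], [0.0, 0.001, -1.0]]
contact_force: [1.5, -1.4, 0.8]
gripper_width: 85.4
finger_force: 0.0
```

```bash
python3 - <<'E'
from h import *
say(); print(shift([513,-188,245]))
E
```

```text
t 1.9 tcp [ 432.69 -308.08  242.  ] yaw x 18.025359949990694 q [ 34.87  10.69  -7.23 109.36   1.55  60.   -44.99] F [ 1.48 -1.4   0.79] w 85.38152706975076 ff 0.0
[11.35 -8.93 -0.3 ]
```

Call:
{"api": "move_arm", "payload": {"targets": [{"tx":11.3,"ty":-8.9,"tz":-0.3,"roll":0},{"tx":11.3,"ty":-8.9,"tz":-0.3,"roll":0},{"tx":11.3,"ty":-8.9,"tz":-0.3,"roll":0},{"tx":11.3,"ty":-8.9,"tz":-0.3,"roll":0},{"tx":11.3,"ty":-8.9,"tz":-0.3,"roll":0}]}}

```text
clock: 2.4
tcp_pos: [512.2, -189.4, 244.6]
ee_rot: [[0.95, 0.312, -0.0], [0.312, -0.95, 0.0], [0.0, -0.0, -1.0]]
contact_force: [-0.6, -1.1, -0.2]
gripper_width: 85.7
finger_force: 0.0
```

```bash
python3 - <<'E'
from h import *
say(); P=camera_params("wrist"); im=capture("wrist"); cv2.imwrite("pics/w1.png",im)
for r in pinpoint("wrist","hole"): print(r["at"],r["conf"],onz("wrist",r["at"],116,P),onz("wrist",r["at"],122,P))
for r in pinpoint("top","hole"): print("top",r)
print(shift([522,186,210]))
E
```

```text
t 2.4 tcp [ 512.17 -189.37  244.56] yaw x 18.15559713364973 q [ 24.29  12.29 -12.42 107.12   3.    60.9  -61.16] F [-0.56 -1.12 -0.23] w 85.68433248150816 ff 0.0
[309.9, 184.7] 0.59 [ 513.39 -176.92  116.  ] [ 514.82 -176.72  122.  ]
top {'at': [360.6, 222.6], 'conf': 0.76}
[ 12.65 -35.58   3.44]
```

View pics/w1.png

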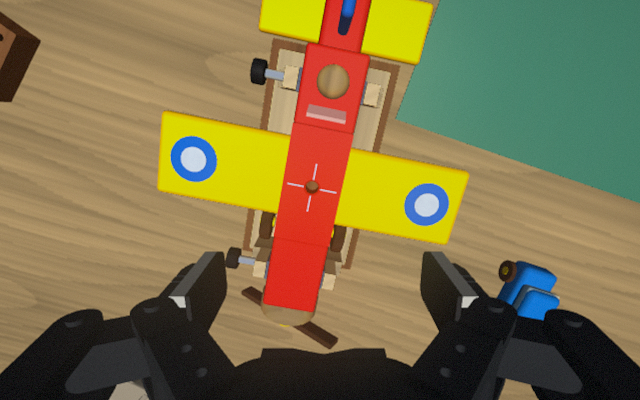

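The hole is sharp at pixel (312,186) in the wrist view, with nothing around it. On to the eye.

Call:
{"api": "move_arm", "payload": {"targets": [{"tx":12.6,"ty":-35.6,"tz":3.4,"roll":0},{"tx":12.6,"ty":-35.6,"tz":3.4,"roll":0},{"tx":12.6,"ty":-35.6,"tz":3.4,"roll":0},{"tx":12.6,"ty":-35.6,"tz":3.4,"roll":0},{"tx":12.6,"ty":-35.6,"tz":3.4,"roll":0},{"tx":12.6,"ty":-35.6,"tz":3.4,"roll":0},{"tx":12.6,"ty":-35.6,"tz":3.4,"roll":0},{"tx":12.6,"ty":-35.6,"tz":3.4,"roll":0}]}}

```text
clock: 3.35
tcp_pos: [521.1, 190.0, 210.5]
ee_rot: [[0.951, 0.31, 0.0], [0.31, -0.951, 0.001], [0.0, -0.001, -1.0]]
contact_force: [0.7, -0.0, 0.4]
gripper_width: 85.3
finger_force: 0.0
```

Call:
{"api": "move_arm", "payload": {"targets": [{"tx":0,"ty":0,"tz":0,"roll":0}]}}

```text
clock: 3.45
tcp_pos: [520.9, 190.8, 210.3]
ee_rot: [[0.95, 0.313, -0.0], [0.313, -0.95, 0.001], [0.0, -0.002, -1.0]]
contact_force: [1.0, -0.5, 0.2]
gripper_width: 85.3
finger_force: 0.0
```

```bash
python3 - <<'E'
from h import *
say(); P=camera_params("wrist"); print(P.keys(),{k:P[k] for k in P if k not in("view",)})
im=capture("wrist"); cv2.imwrite("pics/w2.png",im)
for t,z in(("eye_ring",68),("eye_tip",16),("block",0)):
  for r in pinpoint("wrist",t): print(t,r["at"],r["conf"],onz("wrist",r["at"],z,P))
E
```

```text
t 3.45 tcp [520.87 190.8  210.31] yaw x 18.249926934341694 q [  -5.11   16.3   -25.67  107.56    8.15   57.91 -105.97] F [ 1.02 -0.46  0.22] w 85.29943165874988 ff 0.0
dict_keys(['fx', 'fy', 'cx', 'cy', 'view']) {'fx': 328.12720912129436, 'fy': 328.12720912129436, 'cx': 323.1392492765719, 'cy': 198.89983002719967}
eye_ring [329.0, 190.1] 0.89 [519.38 185.19  68.  ]
eye_tip [325.8, 178.2] 0.83 [518.24 187.48  16.  ]
block [331.3, 172.9] 0.92 [522.5  182.45   0.  ]
```

View pics/w2.png

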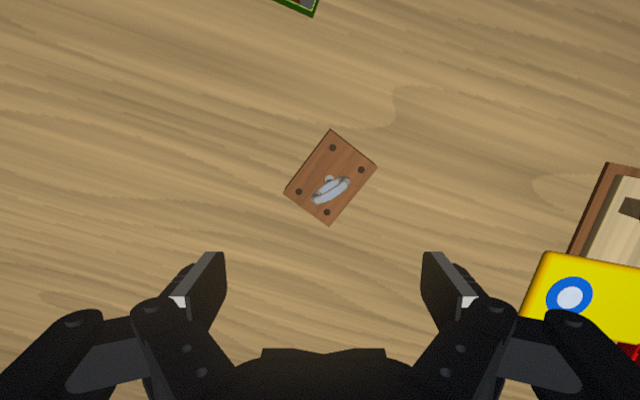

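The ring is at (330,190), and its plane runs up to the right at about 33° in the image. Rolling about −124° lines the fingers up and leaves the last joint room to turn clockwise.

Call:
{"api": "move_arm", "payload": {"targets": [{"tx":0,"ty":0,"tz":0,"roll":-1.15},{"tx":0,"ty":0,"tz":0,"roll":-1.15},{"tx":0,"ty":0,"tz":0,"roll":-1.15},{"tx":0,"ty":0,"tz":0,"roll":-1.15},{"tx":0,"ty":0,"tz":0,"roll":-1.15},{"tx":0,"ty":0,"tz":0,"roll":-1.15},{"tx":0,"ty":0,"tz":0,"roll":-1.15},{"tx":0,"ty":0,"tz":0,"roll":-1.15}]}}

```text
clock: 4.45
tcp_pos: [521.8, 185.3, 210.8]
ee_rot: [[0.103, 0.995, 0.0], [0.995, -0.103, -0.001], [-0.001, 0.0, -1.0]]
contact_force: [-0.2, -0.7, -0.3]
gripper_width: 84.9
finger_force: 0.0
```

Call:
{"api": "move_arm", "payload": {"targets": [{"tx":0,"ty":0,"tz":2,"roll":-1.01},{"tx":0,"ty":0,"tz":2,"roll":-1.01},{"tx":0,"ty":0,"tz":2,"roll":-1.01},{"tx":0,"ty":0,"tz":2,"roll":-1.01},{"tx":0,"ty":0,"tz":2,"roll":-1.01},{"tx":0,"ty":0,"tz":2,"roll":-1.01},{"tx":0,"ty":0,"tz":2,"roll":-1.01},{"tx":0,"ty":0,"tz":2,"roll":-1.01}]}}

```text
clock: 5.25
tcp_pos: [521.8, 185.4, 190.6]
ee_rot: [[-0.785, 0.619, 0.0], [0.619, 0.785, -0.0], [-0.0, -0.0, -1.0]]
contact_force: [0.0, -0.0, -0.5]
gripper_width: 85.5
finger_force: 0.0
```

```bash
python3 - <<'E'
from h import *
say(); o=get_obs(); P=camera_params("wrist"); im=capture("wrist"); cv2.imwrite("pics/w3.png",cv2.resize(im[120:280,220:420],None,fx=3,fy=3,interpolation=cv2.INTER_CUBIC))
for t,z in(("eye_ring",68),("eye_tip",16),("block",0)):
  for r in pinpoint("wrist",t): print(t,r["at"],r["conf"],onz("wrist",r["at"],z,P), o["ee_rot"].T@(onz("wrist",r["at"],z,P)-o["tcp_pos"]))
for r in masks_of("wrist","eye_ring")[:1]:
  m=r["mask"]; y,x=np.nonzero(m); print(r["at"],r["conf"],m.sum(),cv2.fitLine(np.c_[x,y].astype(np.float32),cv2.DIST_L2,0,.01,.01).ravel(),cv2.minAreaRect(np.c_[x,y].astype(np.float32)))
E
```

```text
t 5.25 tcp [521.83 185.45 190.59] yaw x 141.7523033127439 q [ 12.63  21.93 -47.73 107.85  18.95  58.45   8.61] F [ 0.04 -0.02 -0.49] w 85.50299481454772 ff 0.0
eye_ring [320.5, 193.7] 0.58 [521.94 183.02  68.  ] [ -1.54  -1.8  122.59]
eye_tip [320.7, 177.0] 0.76 [519.34 184.81  16.  ] [  1.62  -1.99 174.59]
block [321.7, 173.7] 0.92 [519.86 185.57   0.  ] [  1.69  -1.07 190.59]
[319.2, 192.3] 0.81 465 [  0.04  -1.   321.05 190.67] ((320.5, 190.5), (47.0, 11.0), 90.0)
```

View pics/w3.png

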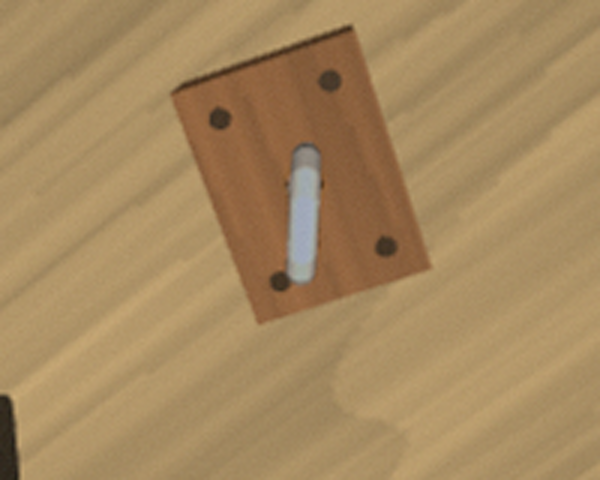

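The ring is almost vertical in the image, centred near (320,191). It needs about a 2° roll and a −1.5 mm shift in y.

Call:
{"api": "move_arm", "payload": {"targets": [{"tx":0,"ty":-0.15,"tz":4,"roll":0.04},{"tx":0,"ty":-0.15,"tz":8,"roll":0.04},{"tx":0,"ty":-0.15,"tz":11,"roll":0.04},{"tx":0,"ty":-0.15,"tz":13,"roll":0.04},{"tx":0,"ty":-0.15,"tz":14.1,"roll":0.04},{"tx":0,"ty":-0.15,"tz":14.1,"roll":0.04}]}}

```text
clock: 6.1
tcp_pos: [519.8, 186.0, 48.7]
ee_rot: [[-0.76, 0.65, -0.002], [0.65, 0.76, -0.0], [0.001, -0.001, -1.0]]
contact_force: [-0.0, 0.5, 0.8]
gripper_width: 85.4
finger_force: 0.0
```

Call:
{"api": "move_arm", "payload": {"targets": [{"tx":0,"ty":0,"tz":0,"roll":0},{"tx":0,"ty":0,"tz":0,"roll":0},{"tx":0,"ty":0,"tz":0,"roll":0},{"tx":0,"ty":0,"tz":0,"roll":0},{"tx":0,"ty":0,"tz":0,"roll":0},{"tx":0,"ty":0,"tz":0,"roll":0},{"tx":0,"ty":0,"tz":0,"roll":0},{"tx":0,"ty":0,"tz":0,"roll":0}], "grip": 1, "grip_force": 60}}

```text
clock: 6.9
tcp_pos: [520.4, 185.8, 49.8]
ee_rot: [[-0.76, 0.65, -0.0], [0.65, 0.76, -0.001], [-0.0, -0.0, -1.0]]
contact_force: [-2.1, -2.5, 7.3]
gripper_width: 7.1
finger_force: 58.6
```

```bash
python3 - <<'E'
from h import *
say(); im=capture("wrist"); cv2.imwrite("pics/w4.png",im[150:400,150:500])
E
```

```text
t 6.9 tcp [520.43 185.83  49.78] yaw x 139.4900806122048 q [  5.9   32.18 -40.67 113.9   29.66  44.61  -2.71] F [-2.06 -2.47  7.28] w 7.0545960489533215 ff 58.58651957583788
```

View pics/w4.png

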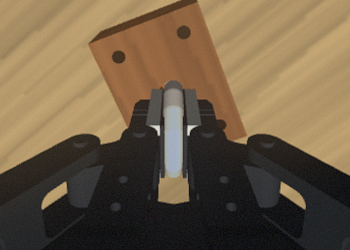

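The ring is gripped and upright between the pads. Lift.

Call:
{"api": "move_arm", "payload": {"targets": [{"tx":0,"ty":0,"tz":-1.5,"roll":0},{"tx":0,"ty":0,"tz":-5,"roll":0},{"tx":0,"ty":0,"tz":-10,"roll":0},{"tx":0,"ty":0,"tz":-14,"roll":0},{"tx":0,"ty":0,"tz":-17,"roll":0},{"tx":0,"ty":0,"tz":-19,"roll":0},{"tx":0,"ty":0,"tz":-19,"roll":0}], "grip_force": 100}}

```text
clock: 7.65
tcp_pos: [521.4, 187.1, 243.3]
ee_rot: [[-0.761, 0.649, 0.005], [0.649, 0.761, 0.001], [-0.003, 0.004, -1.0]]
contact_force: [0.1, 0.7, -0.6]
gripper_width: 5.8
finger_force: 97.5
```

```bash
python3 - <<'E'
from h import *
say(); P=camera_params("wrist"); im=capture("wrist")
for n in("eye_ring","eye_tip"):
  for c in("wrist","side","top"):
    if c!="wrist": capture(c)
    print(n,c,[(r["at"],r["conf"]) for r in pinpoint(c,n)])
print(shift([514,-179,240]))
E
```

```text
t 7.65 tcp [521.41 187.06 243.3 ] yaw x 139.51407784798184 q [ 14.22  18.44 -49.06 104.81  15.59  63.46   9.13] F [ 0.08  0.71 -0.59] w 5.817985167390998 ff 97.49026332981884
eye_ring wrist [([322.8, 278.4], 0.82)]
eye_ring side [([295.7, 198.5], 0.45)]
eye_ring top [([200.0, 211.9], 0.36)]
eye_tip wrist [([321.1, 231.0], 0.91)]
eye_tip side [([298.2, 224.3], 0.6), ([301.5, 292.8], 0.4)]
eye_tip top [([203.7, 215.1], 0.54)]
[-23.23 -28.18  -0.07]
```

Call:
{"api": "move_arm", "payload": {"targets": [{"tx":-23.2,"ty":-28.2,"tz":0,"roll":0},{"tx":-23.2,"ty":-28.2,"tz":0,"roll":0},{"tx":-23.2,"ty":-28.2,"tz":0,"roll":0},{"tx":-23.2,"ty":-28.2,"tz":0,"roll":0},{"tx":-23.2,"ty":-28.2,"tz":0,"roll":0},{"tx":-23.2,"ty":-28.2,"tz":0,"roll":0},{"tx":-23.2,"ty":-28.2,"tz":0,"roll":0},{"tx":-23.2,"ty":-28.2,"tz":0,"roll":0}]}}

```text
clock: 9.0
tcp_pos: [512.7, -184.7, 239.2]
ee_rot: [[-0.756, 0.654, -0.001], [0.654, 0.756, -0.001], [-0.0, -0.001, -1.0]]
contact_force: [1.2, 0.1, -1.7]
gripper_width: 5.9
finger_force: 97.7
```

Call:
{"api": "move_arm", "payload": {"targets": [{"tx":0,"ty":0,"tz":0,"roll":-0.14},{"tx":0,"ty":0,"tz":0,"roll":-0.28},{"tx":0,"ty":0,"tz":0,"roll":-0.42},{"tx":0,"ty":0,"tz":0,"roll":-0.55},{"tx":0,"ty":0,"tz":0,"roll":-0.68},{"tx":0,"ty":0,"tz":0,"roll":-0.8},{"tx":0,"ty":0,"tz":0,"roll":-0.9},{"tx":0,"ty":0,"tz":0,"roll":-0.9}]}}

```text
clock: 9.8
tcp_pos: [513.7, -178.7, 239.4]
ee_rot: [[-0.981, -0.194, -0.0], [-0.194, 0.981, 0.001], [0.0, 0.001, -1.0]]
contact_force: [0.6, -0.4, -0.5]
gripper_width: 5.9
finger_force: 97.5
```

```bash
cat >> h.py <<'E'
def both():
    o=get_obs(); P=camera_params("wrist"); im=capture("wrist")
    for n,z in(("eye_tip",o["tcp_pos"][2]-33.3),("hole",118)):
        for r in pinpoint("wrist",n)[:2]:
            w=onz("wrist",r["at"],z,P); print(n,np.array(r["at"]),r["conf"],w,"tool",o["ee_rot"].T@(w-o["tcp_pos"]))
    return im
E
python3 - <<'E'
from h import *
say(); both()
E
```

```text
t 9.8 tcp [ 513.73 -178.72  239.4 ] yaw x -168.81549925528213 q [ 53.83  17.88 -49.52 106.04  15.17  62.97  99.87] F [ 0.65 -0.42 -0.47] w 5.8912805517651465 ff 97.45910268975422
eye_tip [319.7 232.9] 0.83 [ 515.37 -180.04  206.1 ] tool [-1.35 -1.63 33.3 ]
hole [324.2 187.7] 0.79 [ 509.96 -178.17  118.  ] tool [  3.59   1.21 121.4 ]
```

Call:
{"api": "move_arm", "payload": {"targets": [{"tx":0,"ty":0,"tz":1,"roll":-0.14},{"tx":0,"ty":0,"tz":2,"roll":-0.28},{"tx":0,"ty":0,"tz":3,"roll":-0.42},{"tx":0,"ty":0,"tz":4,"roll":-0.55},{"tx":0,"ty":0,"tz":5,"roll":-0.68},{"tx":0,"ty":0,"tz":6,"roll":-0.8},{"tx":0,"ty":0,"tz":6,"roll":-0.85},{"tx":0,"ty":0,"tz":6,"roll":-0.85}]}}

```text
clock: 10.75
tcp_pos: [513.6, -178.9, 179.2]
ee_rot: [[-0.504, -0.863, -0.001], [-0.863, 0.504, 0.001], [-0.0, 0.001, -1.0]]
contact_force: [-0.2, 0.1, -0.8]
gripper_width: 6.1
finger_force: 97.5
```

```bash
python3 - <<'E'
from h import *
say(); a=both()[120:320,200:440]; b=capture("side"); 
for n in("eye_tip","hole","eye_ring"): print("side",n,[(r["at"],r["conf"]) for r in pinpoint("side",n)])
b=b[110:250,280:448]
cv2.imwrite("pics/p5.png",np.hstack([cv2.resize(a,(600,500)) [:, 100:500],cv2.resize(b,(400,333),interpolation=cv2.INTER_CUBIC).repeat(1,0) if 0 else cv2.copyMakeBorder(cv2.resize(b,(400,333)),0,167,0,0,cv2.BORDER_CONSTANT)]))
E
```

```text
t 10.75 tcp [ 513.61 -178.85  179.24] yaw x -120.29436234640357 q [ 58.61  25.17 -57.51 109.32  24.69  59.02 140.12] F [-0.25  0.09 -0.79] w 6.084329608087038 ff 97.4693539616419
eye_tip [319.4 230.2] 0.92 [ 515.31 -180.05  145.94] tool [ 0.18 -2.1  33.3 ]
hole [329.1 210.7] 0.76 [ 508.73 -179.34  118.  ] tool [ 2.9   3.93 61.24]
side eye_tip [([351.9, 177.1], 0.37)]
side hole [([353.1, 181.3], 0.58), ([353.3, 177.6], 0.3)]
side eye_ring [([350.4, 156.6], 0.36)]
```

View pics/p5.png

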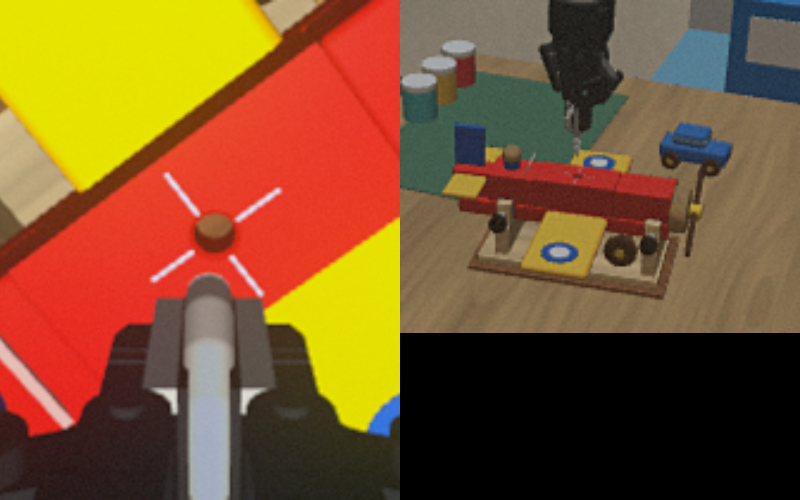

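In the wrist view the hole is at about (325.6,212.4). The shank is centred on column 324, with its tip at about row 230, so the side offset is only about 1 mm. Next I estimate the mouth height by combining the views.

```bash
python3 - <<'E'
from h import *
o,v=ray("side",[353.6,182]); print("side cam",o)
for t in ([353.6,182],[354.1,182.6],[353.1,181.3]):
    o,v=ray("side",t); l=((512,-179)-o[:2])@v[:2]/(v[:2]@v[:2]); print(o+l*v)
P=camera_params("wrist"); E=get_obs()
for h in(112,118,124): print(h,onz("wrist",[325.6,212.4],h,P), onz("top",[358.1,223.7],h), E["ee_rot"].T@(onz("wrist",[325.6,212.4],h,P)-E["tcp_pos"]), onz("wrist",[324,231],145.9,P))
E
```

```text
side cam [132.67 957.4  780.82]
[ 513.93 -178.35  123.52]
[ 512.48 -178.84  121.54]
[ 515.39 -177.86  125.82]
112 [ 512.56 -177.78  112.  ] [ 510.53 -182.99  112.  ] [-0.4   1.71 67.79] [ 513.61 -178.25  145.9 ]
118 [ 511.61 -179.5   118.  ] [ 510.21 -182.36  118.  ] [ 1.57  1.66 61.79] [ 513.61 -178.25  145.9 ]
124 [ 510.65 -181.23  124.  ] [ 509.89 -181.74  124.  ] [ 3.54  1.61 55.79] [ 513.61 -178.25  145.9 ]
```

Call:
{"api": "move_arm", "payload": {"targets": [{"tx":0.15,"ty":0.12,"tz":0.8,"roll":0},{"tx":0.15,"ty":0.12,"tz":1.6,"roll":0},{"tx":0.15,"ty":0.12,"tz":1.8,"roll":0},{"tx":0.15,"ty":0.12,"tz":1.8,"roll":0}]}}

```text
clock: 11.5
tcp_pos: [511.6, -179.5, 161.0]
ee_rot: [[-0.503, -0.864, -0.001], [-0.864, 0.503, 0.001], [-0.0, 0.001, -1.0]]
contact_force: [0.9, -0.5, -0.2]
gripper_width: 5.9
finger_force: 97.5
```

```bash
python3 - <<'E'
from h import *
say(); a=both()[160:280,260:390]; b=capture("side")[140:220,310:400]
cv2.imwrite("pics/p6.png",np.hstack([cv2.resize(a,None,fx=3.5,fy=3.5),cv2.copyMakeBorder(cv2.resize(b,(340,302),interpolation=cv2.INTER_CUBIC),0,118,0,0,cv2.BORDER_CONSTANT)]))
E
```

```text
t 11.5 tcp [ 511.64 -179.51  160.96] yaw x -120.2261470573547 q [ 57.91  26.29 -56.64 110.47  26.05  57.24 139.13] F [ 0.9  -0.45 -0.15] w 5.940851955387985 ff 97.4763762956718
eye_tip [318.2 232.9] 0.57 [ 514.74 -179.63  127.66] tool [-1.46 -2.78 33.3 ]
hole [323.2 226.9] 0.74 [ 512.24 -178.2   118.  ] tool [-1.44  0.09 42.96]
hole [318.8 277.3] 0.59 [ 531.69 -150.29  118.  ] tool [-35.34  -2.66  42.96]
```

View pics/p6.png

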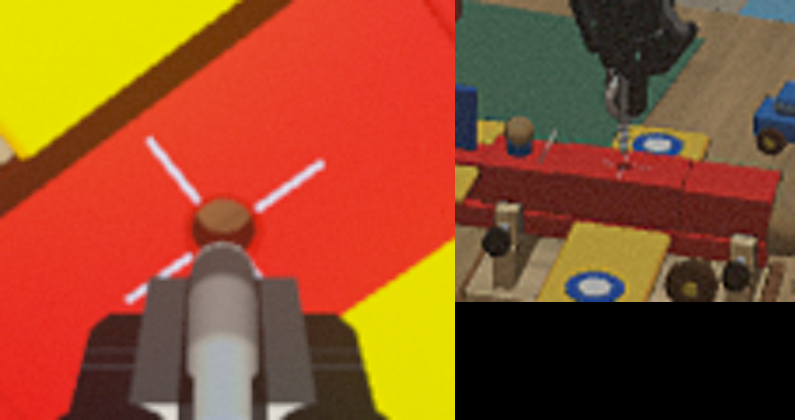

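The wrist view puts the hole at (323.7,225) and the shank on column 324, with its tip edge at about row 230. They are aligned sideways, and I shift +1 mm in x. The next move is a gentle descent while watching the force.

Call:
{"api": "move_arm", "payload": {"targets": [{"tx":0.1,"ty":0,"tz":0.2,"roll":0},{"tx":0.1,"ty":0,"tz":0.4,"roll":0},{"tx":0.1,"ty":0,"tz":0.6,"roll":0},{"tx":0.1,"ty":0,"tz":0.7,"roll":0},{"tx":0.1,"ty":0,"tz":0.8,"roll":0},{"tx":0.1,"ty":0,"tz":0.8,"roll":0}]}}

```text
clock: 12.3
tcp_pos: [511.4, -180.5, 153.5]
ee_rot: [[-0.503, -0.864, -0.0], [-0.864, 0.503, 0.0], [-0.0, 0.0, -1.0]]
contact_force: [-0.7, -0.2, -0.2]
gripper_width: 5.9
finger_force: 97.5
```

```bash
python3 - <<'E'
from h import *
say(); a=both()[170:270,260:390]
cv2.imwrite("pics/p7.png",cv2.resize(a,None,fx=5,fy=5,interpolation=cv2.INTER_CUBIC))
E
```

```text
t 12.3 tcp [ 511.4  -180.49  153.45] yaw x -120.23075532180444 q [ 57.61  26.79 -56.23 110.87  26.7   56.49 138.7 ] F [-0.7  -0.2  -0.18] w 5.943742063883393 ff 97.47637585562188
eye_tip [321.3 232.1] 0.95 [ 512.73 -180.14  120.15] tool [-0.97 -0.97 33.3 ]
hole [324.9 232.5] 0.69 [ 511.48 -178.14  118.  ] tool [-2.07  1.11 35.45]
```

View pics/p7.png

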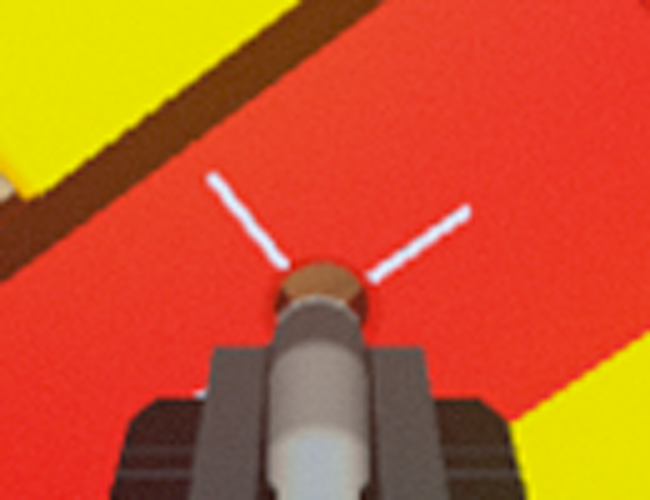

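The hole is centred on crop column 322 and the shank on 318, so 0.5 mm off sideways, and the tip edge has come over the hole. Shift a touch and go on down.

Call:
{"api": "move_arm", "payload": {"targets": [{"tx":0.08,"ty":0.05,"tz":0.1,"roll":0},{"tx":0.08,"ty":0.05,"tz":0.2,"roll":0},{"tx":0.08,"ty":0.05,"tz":0.3,"roll":0},{"tx":0.08,"ty":0.05,"tz":0.4,"roll":0},{"tx":0.08,"ty":0.05,"tz":0.4,"roll":0}]}}

```text
clock: 12.95
tcp_pos: [510.7, -180.7, 149.5]
ee_rot: [[-0.503, -0.864, 0.0], [-0.864, 0.503, 0.001], [-0.001, 0.0, -1.0]]
contact_force: [0.9, 2.0, -2.2]
gripper_width: 5.9
finger_force: 97.5
```

Call:
{"api": "move_arm", "payload": {"targets": [{"tx":0,"ty":0,"tz":0.1,"roll":0},{"tx":0,"ty":0,"tz":0.2,"roll":0},{"tx":0,"ty":0,"tz":0.2,"roll":0}]}}

```text
clock: 13.25
tcp_pos: [510.9, -180.5, 147.6]
ee_rot: [[-0.503, -0.864, 0.001], [-0.864, 0.503, 0.001], [-0.001, -0.0, -1.0]]
contact_force: [2.9, 4.4, -0.5]
gripper_width: 5.9
finger_force: 97.8
```

Call:
{"api": "move_arm", "payload": {"targets": [{"tx":0,"ty":0,"tz":0.1,"roll":0},{"tx":0,"ty":0,"tz":0.2,"roll":0},{"tx":0,"ty":0,"tz":0.2,"roll":0}]}}

```text
clock: 13.55
tcp_pos: [511.0, -180.4, 145.6]
ee_rot: [[-0.503, -0.864, 0.001], [-0.864, 0.503, 0.001], [-0.001, -0.0, -1.0]]
contact_force: [2.3, 5.1, -0.1]
gripper_width: 6.0
finger_force: 97.8
```

There's no vertical resistance and only a small side load, so the tip is in the bore. I relieve the side load in −x and keep going down.

Call:
{"api": "move_arm", "payload": {"targets": [{"tx":-0.05,"ty":0,"tz":0.1,"roll":0},{"tx":-0.08,"ty":0,"tz":0.2,"roll":0},{"tx":-0.08,"ty":0,"tz":0.3,"roll":0},{"tx":-0.08,"ty":0,"tz":0.3,"roll":0}]}}

```text
clock: 13.95
tcp_pos: [511.0, -180.2, 142.4]
ee_rot: [[-0.503, -0.864, 0.0], [-0.864, 0.503, 0.0], [-0.0, 0.0, -1.0]]
contact_force: [2.1, 2.9, -1.4]
gripper_width: 6.1
finger_force: 97.6
```

Call:
{"api": "move_arm", "payload": {"targets": [{"tx":0,"ty":0,"tz":0.1,"roll":0},{"tx":0,"ty":0,"tz":0.2,"roll":0},{"tx":0,"ty":0,"tz":0.2,"roll":0}]}}

```text
clock: 14.25
tcp_pos: [511.0, -180.2, 140.5]
ee_rot: [[-0.503, -0.864, 0.0], [-0.864, 0.503, 0.0], [-0.0, 0.0, -1.0]]
contact_force: [2.6, 3.6, -0.8]
gripper_width: 6.1
finger_force: 97.6
```

Call:
{"api": "move_arm", "payload": {"targets": [{"tx":-0.04,"ty":0,"tz":0.05,"roll":0},{"tx":-0.08,"ty":0,"tz":0.1,"roll":0},{"tx":-0.08,"ty":0,"tz":0.15,"roll":0},{"tx":-0.08,"ty":0,"tz":0.2,"roll":0},{"tx":-0.08,"ty":0,"tz":0.2,"roll":0}]}}

```text
clock: 14.75
tcp_pos: [511.2, -179.8, 138.4]
ee_rot: [[-0.504, -0.864, -0.0], [-0.864, 0.504, -0.0], [0.0, 0.0, -1.0]]
contact_force: [0.1, -0.5, -0.4]
gripper_width: 5.9
finger_force: 97.6
```

Call:
{"api": "move_arm", "payload": {"targets": [{"tx":0,"ty":0,"tz":0.05,"roll":0},{"tx":0,"ty":0,"tz":0.1,"roll":0},{"tx":0,"ty":0,"tz":0.15,"roll":0},{"tx":0,"ty":0,"tz":0.15,"roll":0}]}}

```text
clock: 15.15
tcp_pos: [511.4, -179.7, 137.2]
ee_rot: [[-0.504, -0.864, -0.0], [-0.864, 0.504, -0.0], [0.0, -0.0, -1.0]]
contact_force: [-2.1, -1.4, 5.2]
gripper_width: 6.6
finger_force: 98.2
```

Floor contact, with a tip at about 104 putting the mouth near 118. Press on in small steps.

Call:
{"api": "move_arm", "payload": {"targets": [{"tx":0,"ty":0,"tz":0.05,"roll":0},{"tx":0,"ty":0,"tz":0.05,"roll":0}]}}

```text
clock: 15.35
tcp_pos: [511.5, -179.7, 136.8]
ee_rot: [[-0.504, -0.864, 0.0], [-0.864, 0.504, -0.0], [0.0, -0.0, -1.0]]
contact_force: [-2.6, -0.9, 7.3]
gripper_width: 5.9
finger_force: 98.5
```

Call:
{"api": "move_arm", "payload": {"targets": [{"tx":0,"ty":0,"tz":0.05,"roll":0},{"tx":0,"ty":0,"tz":0.05,"roll":0}]}}

```text
clock: 15.55
tcp_pos: [511.5, -179.8, 136.5]
ee_rot: [[-0.504, -0.864, 0.0], [-0.864, 0.504, -0.001], [0.0, -0.0, -1.0]]
contact_force: [-2.7, -0.8, 9.4]
gripper_width: 6.1
finger_force: 98.8
```

Call:
{"api": "move_arm", "payload": {"targets": [{"tx":0,"ty":0,"tz":0.07,"roll":0},{"tx":0,"ty":0,"tz":0.14,"roll":0},{"tx":0,"ty":0,"tz":0.2,"roll":0},{"tx":0,"ty":0,"tz":0.2,"roll":0}]}}

```text
clock: 15.95
tcp_pos: [511.9, -179.8, 135.3]
ee_rot: [[-0.504, -0.864, 0.001], [-0.864, 0.504, -0.001], [0.001, -0.001, -1.0]]
contact_force: [-7.9, -0.5, 24.2]
gripper_width: 6.1
finger_force: 101.1
```

Call:
{"api": "move_arm", "payload": {"targets": [{"tx":0,"ty":0,"tz":0,"roll":0.1},{"tx":0,"ty":0,"tz":0,"roll":0.2},{"tx":0,"ty":0,"tz":0,"roll":0.3},{"tx":0,"ty":0,"tz":0,"roll":0.4}]}}

```text
clock: 16.35
tcp_pos: [511.8, -179.7, 135.2]
ee_rot: [[-0.803, -0.596, 0.001], [-0.596, 0.803, -0.001], [0.0, -0.001, -1.0]]
contact_force: [-5.7, 0.3, 20.3]
gripper_width: 6.1
finger_force: 100.3
```

Call:
{"api": "move_arm", "payload": {"targets": [{"tx":0.03,"ty":0.02,"tz":0.01,"roll":0.1},{"tx":0.05,"ty":0.04,"tz":0.02,"roll":0.2},{"tx":0.05,"ty":0.04,"tz":0.03,"roll":0.3},{"tx":0.05,"ty":0.04,"tz":0.04,"roll":0.4},{"tx":0.05,"ty":0.04,"tz":0.05,"roll":0.5}]}}

```text
clock: 16.85
tcp_pos: [511.9, -179.1, 135.0]
ee_rot: [[-0.99, -0.139, 0.002], [-0.139, 0.99, -0.0], [-0.002, -0.001, -1.0]]
contact_force: [-3.9, 4.3, 22.9]
gripper_width: 6.0
finger_force: 100.6
```

Call:
{"api": "move_arm", "payload": {"targets": [{"tx":0,"ty":0,"tz":0.01,"roll":0.1},{"tx":0,"ty":0,"tz":0.02,"roll":0.2},{"tx":0,"ty":0,"tz":0.03,"roll":0.3},{"tx":0,"ty":0,"tz":0.04,"roll":0.4},{"tx":0,"ty":0,"tz":0.05,"roll":0.5}]}}

```text
clock: 17.35
tcp_pos: [511.9, -179.1, 134.6]
ee_rot: [[-0.936, 0.353, 0.002], [0.353, 0.936, -0.001], [-0.002, 0.0, -1.0]]
contact_force: [-3.7, 3.1, 23.4]
gripper_width: 6.0
finger_force: 100.7
```

```bash
python3 - <<'E'
from h import *
say()
E
```

```text
t 17.35 tcp [ 511.93 -179.14  134.62] yaw x 159.3473759235006 q [ 43.21  22.53 -37.33 112.54  17.57  50.41  66.02] F [-3.69  3.09 23.37] w 6.043481603453188 ff 100.71755046956241
```

Call:
{"api": "move_arm", "payload": {"targets": [{"tx":0,"ty":0,"tz":0.01,"roll":0.1},{"tx":0,"ty":0,"tz":0.02,"roll":0.2},{"tx":0,"ty":0,"tz":0.03,"roll":0.3},{"tx":0,"ty":0,"tz":0.04,"roll":0.4},{"tx":0,"ty":0,"tz":0.05,"roll":0.5},{"tx":0,"ty":0,"tz":0.06,"roll":0.6},{"tx":0,"ty":0,"tz":0.07,"roll":0.7},{"tx":0,"ty":0,"tz":0.08,"roll":0.8}]}}

```text
clock: 18.15
tcp_pos: [512.1, -179.1, 134.0]
ee_rot: [[-0.399, 0.917, 0.003], [0.917, 0.399, -0.0], [-0.002, 0.002, -1.0]]
contact_force: [-3.2, 4.0, 23.9]
gripper_width: 6.1
finger_force: 100.8
```

Call:
{"api": "move_arm", "payload": {"targets": [{"tx":0,"ty":0,"tz":0.01,"roll":0.1},{"tx":0,"ty":0,"tz":0.02,"roll":0.2},{"tx":0,"ty":0,"tz":0.03,"roll":0.3},{"tx":0,"ty":0,"tz":0.04,"roll":0.4},{"tx":0,"ty":0,"tz":0.05,"roll":0.5},{"tx":0,"ty":0,"tz":0.06,"roll":0.6},{"tx":0,"ty":0,"tz":0.07,"roll":0.7},{"tx":0,"ty":0,"tz":0.08,"roll":0.8}]}}

```text
clock: 18.95
tcp_pos: [512.3, -179.3, 133.3]
ee_rot: [[0.38, 0.925, 0.003], [0.925, -0.38, -0.001], [0.001, 0.003, -1.0]]
contact_force: [-3.4, 2.6, 25.2]
gripper_width: 6.2
finger_force: 100.9
```

```bash
python3 - <<'E'
from h import *
say(); print(get_obs()["wrist_torque"])
E
```

```text
t 18.95 tcp [ 512.33 -179.26  133.32] yaw x 67.67912246510978 q [ 27.82  19.64 -18.37 113.47   8.2   47.92 -17.36] F [-3.36  2.6  25.21] w 6.151396414548579 ff 100.90397121151909
[ 0.77  0.84 -0.03]
```

Call:
{"api": "move_arm", "payload": {"targets": [{"tx":0,"ty":0,"tz":0.01,"roll":0.1},{"tx":0,"ty":0,"tz":0.01,"roll":0.2},{"tx":0,"ty":0,"tz":0.02,"roll":0.3},{"tx":0,"ty":0,"tz":0.03,"roll":0.4},{"tx":0,"ty":0,"tz":0.04,"roll":0.5},{"tx":0,"ty":0,"tz":0.05,"roll":0.6},{"tx":0,"ty":0,"tz":0.05,"roll":0.7},{"tx":0,"ty":0,"tz":0.06,"roll":0.8}]}}

```text
clock: 19.75
tcp_pos: [512.2, -179.6, 132.7]
ee_rot: [[0.928, 0.372, 0.003], [0.372, -0.928, -0.001], [0.003, 0.002, -1.0]]
contact_force: [-3.4, 1.9, 24.0]
gripper_width: 5.9
finger_force: 100.8
```

Call:
{"api": "move_arm", "payload": {"targets": [{"tx":0,"ty":0,"tz":0.01,"roll":0.1},{"tx":0,"ty":0,"tz":0.02,"roll":0.2},{"tx":0,"ty":0,"tz":0.03,"roll":0.3},{"tx":0,"ty":0,"tz":0.04,"roll":0.4},{"tx":0,"ty":0,"tz":0.05,"roll":0.5},{"tx":0,"ty":0,"tz":0.05,"roll":0.6},{"tx":0,"ty":0,"tz":0.06,"roll":0.7},{"tx":0,"ty":0,"tz":0.06,"roll":0.8}]}}

```text
clock: 20.55
tcp_pos: [511.9, -179.6, 132.0]
ee_rot: [[0.913, -0.407, 0.003], [-0.407, -0.913, -0.0], [0.003, -0.001, -1.0]]
contact_force: [-4.8, 2.4, 24.8]
gripper_width: 6.1
finger_force: 100.9
```

```bash
python3 - <<'E'
from h import *
say(); print(get_obs()["wrist_torque"])
E
```

```text
t 20.55 tcp [ 511.94 -179.57  132.  ] yaw x -24.011257730892822 q [  12.59   18.71   -0.07  114.46    0.01   46.68 -101.49] F [-4.8   2.39 24.8 ] w 6.066095812398196 ff 100.89213828672655
[ 0.57  1.19 -0.01]
```

It has sunk 3.2 mm over 4.2 rad, which matches the thread pitch. A little more turn for margin, then ease the press.

Call:
{"api": "move_arm", "payload": {"targets": [{"tx":0,"ty":0,"tz":0.01,"roll":0.1},{"tx":0,"ty":0,"tz":0.02,"roll":0.2},{"tx":0,"ty":0,"tz":0.03,"roll":0.3},{"tx":0,"ty":0,"tz":0.04,"roll":0.4},{"tx":0,"ty":0,"tz":0.05,"roll":0.5},{"tx":0,"ty":0,"tz":0.05,"roll":0.6},{"tx":0,"ty":0,"tz":0.05,"roll":0.6},{"tx":0,"ty":0,"tz":0.05,"roll":0.6}]}}

```text
clock: 21.35
tcp_pos: [511.9, -179.4, 131.5]
ee_rot: [[0.528, -0.85, 0.003], [-0.85, -0.528, -0.0], [0.001, -0.002, -1.0]]
contact_force: [-5.7, 3.6, 25.6]
gripper_width: 5.6
finger_force: 101.0
```

Call:
{"api": "move_arm", "payload": {"targets": [{"tx":0,"ty":0,"tz":-0.1,"roll":0},{"tx":0,"ty":0,"tz":-0.2,"roll":0},{"tx":0,"ty":0,"tz":-0.25,"roll":0},{"tx":0,"ty":0,"tz":-0.25,"roll":0}]}}

```text
clock: 21.75
tcp_pos: [511.6, -179.5, 133.0]
ee_rot: [[0.528, -0.849, 0.002], [-0.849, -0.528, -0.0], [0.001, -0.001, -1.0]]
contact_force: [0.7, 0.2, 6.9]
gripper_width: 6.2
finger_force: 98.5
```

Call:
{"api": "move_arm", "payload": {"targets": [{"tx":0,"ty":0,"tz":0,"roll":0},{"tx":0,"ty":0,"tz":0,"roll":0},{"tx":0,"ty":0,"tz":0,"roll":0},{"tx":0,"ty":0,"tz":0,"roll":0},{"tx":0,"ty":0,"tz":0,"roll":0},{"tx":0,"ty":0,"tz":0,"roll":0},{"tx":0,"ty":0,"tz":0,"roll":0},{"tx":0,"ty":0,"tz":0,"roll":0}], "grip": -1}}

```text
clock: 22.55
tcp_pos: [510.7, -179.6, 132.3]
ee_rot: [[0.527, -0.85, -0.0], [-0.85, -0.527, 0.0], [-0.0, 0.0, -1.0]]
contact_force: [0.7, -0.2, 0.5]
gripper_width: 85.2
finger_force: 0.0
```

Call:
{"api": "move_arm", "payload": {"targets": [{"tx":0,"ty":0,"tz":-1,"roll":0},{"tx":0,"ty":0,"tz":-3,"roll":0},{"tx":0,"ty":0,"tz":-6,"roll":0},{"tx":0,"ty":0,"tz":-9,"roll":0},{"tx":0,"ty":0,"tz":-11,"roll":0},{"tx":0,"ty":0,"tz":-12,"roll":0},{"tx":0,"ty":0,"tz":-12,"roll":0},{"tx":0,"ty":0,"tz":-12,"roll":0}]}}

```text
clock: 23.35
tcp_pos: [510.4, -179.5, 251.6]
ee_rot: [[0.527, -0.85, -0.001], [-0.85, -0.527, 0.0], [-0.001, 0.0, -1.0]]
contact_force: [-0.6, -0.1, -0.8]
gripper_width: 85.6
finger_force: 0.0
```

```bash
python3 - <<'E'
from h import *
say(); im=both(); s=capture("side")[120:220,300:420]
P=camera_params("wrist"); E=get_obs()
rs=[]
for r in pinpoint("wrist","eye_ring")[:1]: print(r["at"],r["conf"],[onz("wrist",r["at"],z,P) for z in (150,152)]); rs.append(ray("wrist",r["at"],P))
for r in pinpoint("side","eye_ring")[:1]: print(r["at"],r["conf"]); rs.append(ray("side",r["at"]))
if len(rs)==2: print(tri(rs))
a=im[100:300,220:420]
cv2.imwrite("pics/p8.png",np.hstack([cv2.resize(a,(390,390)),cv2.resize(s,(400,333),interpolation=cv2.INTER_CUBIC)[:,:] if 0 else cv2.resize(s,(400,390),interpolation=cv2.INTER_CUBIC)]))
E
```

```text
t 23.35 tcp [ 510.42 -179.48  251.6 ] yaw x -58.168408002204416 q [   5.84   10.76    7.69  108.23   -1.64   61.15 -133.98] F [-0.63 -0.15 -0.79] w 85.6320514514385 ff 0.0
eye_tip [318.4 183.1] 0.81 [ 527.66 -201.77  218.3 ] tool [28.05 -2.91 33.28]
hole [321.6 189.5] 0.97 [ 511.24 -177.79  118.  ] tool [ -0.93  -1.65 133.6 ]
[321.4, 197.3] 0.84 [array([ 512.14, -179.47,  150.  ]), array([ 512.43, -179.95,  152.  ])]
[231.5, 261.1] 0.68
[634.06 -16.82 -59.99]
```

View pics/p8.png

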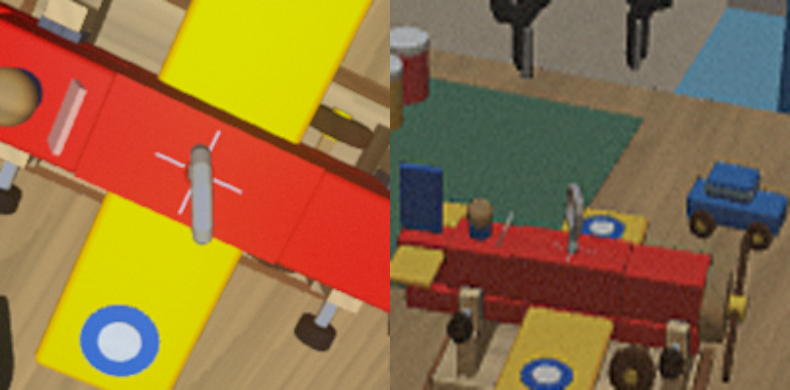

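The eye stands upright in the hole, at about (201,150) in the left crop, and the fingers are clear. It followed the 5 mm pitch for about 0.7 turn, so it should be about 18.6 mm deep when pressed and about 17.9 mm at rest. I'm handing in.

```bash
python3 -c "
from cell import *
print(hand_in())"
```

```text
the job is handed in; nothing more can be done
None
```

The screw eye stands upright in the plane's hole and the fingers are off. It took about 0.7 turn of thread, and by turn count and pitch its tip should rest about 17.9 mm below the mouth. The press read at most about 26 N, the jar, car and box were not touched, and I handed the job in without being shown a verdict.

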